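Reset the tripped breaker of the bench power unit

ROBOT

A 6-joint arm with a two-finger parallel gripper is mounted at the origin on a cart in front of the work surface, level with it; the furniture and walls round the work are solid. World frame = base frame: x ahead of the robot, y to its left, z up, the work surface at z = 0. Lengths are in m, angles in rad, forces in N, time in s.
With the tool pointing down it reaches from about 0.225 to 0.875 m from the base axis. Payload 3.4 kg.
Tool frame: the origin (TCP) lies at the very end of the fingers, on their centre line; the grasp point (between the pads) lies 19 mm behind it; z points along the fingers, y is the line along which they close (so a half turn about z gives the same grasp; the last joint's range is limited). The gripper opens to 85 mm and grips with 20 to 120 N. Pads are 22 mm wide; open, the fingers measure 114 mm over their backs; the gripper's body (76 mm by 85 mm) begins 54 mm behind the grasp point. The pads swing forward as they close: fully open they stand 13 mm farther back than shut.
Start: joints at [-1.236, 0.276, 1.505, -0, 1.361, -0.121], TCP at [0.253, -0.516, 0.231] pointing down, gripper open.
Joint ranges: [-2.89, 2.89], [-0.75, 2.08], [0.22, 2.7], [-1.18, 4.32], [0.11, 2.71], [-2.7, 2.7]. Speed limits (rad/s): [2.57, 2.57, 3.14, 3.14, 3.14, 3.14].

INTERFACE

Orientations are given as a unit quaternion [w, x, y, z].
In Python, from rig import readout, vision, manip gives the robot as it stands.
- The arm moves only by the shell command python3 -m handwheel 'ROWS' [FORCE]. ROWS is JSON, a list of rows, each a list of 3 entries, a list of its own where there are three numbers: the shift along the tool's x, y, z in mm, then the turn, a rotation vector about the tool's x, y, z in units of 6 degrees (1.0 is 6 degrees), then the closure, from -1 (fully open) to 1 (shut), so that 0 is half open. A call has 1 to 20 rows; each row shifts and turns the commanded pose from where the row before left it, along the tool's axes as they then stand; what a row does not reach is not made up. A row lasts 1/8 s, in which the tool goes at most 62.5 mm and 10.7 degrees, less where a joint would pass 70% of its speed; a pose out of reach is approached as far as the arm can. A call is refused whole if a number of a shift passes 62.5 or a number of a turn 1, either way. A call with a gripper value outside its range is refused whole. The fingers move at their own pace and stop on an object; FORCE is the grip in N (left out, the last holds). Time passes only in rows, so rows that do not move let the fingers close. It gives the time, the measured TCP pose, the force, the opening and the grip force at its end, in the units of the state.
- readout.get_state(): the state, without advancing time (a new reading comes with each control period).
- vision.get_image(name): name is "scene" or "side" or "wrist"; returns the picture (420x560x3 uint8, blue, green, red); there is no depth.
- vision.camera_params(name): a dict with "intrinsics" (3x3 intrinsics, pixels), "rvec" (rotation vector, rad) and "tvec" (3), from world to camera coordinates, as OpenCV has them; the wrist camera has in their place "hand_eye" (4x4, takes a point from camera to tool coordinates, whose origin is the TCP and whose axes are the flange's). Camera axes: x right, y down, z forward; pixel columns grow to the right and rows downward; lengths in m; the calibration is good to about 2 mm. A picture is of the moment at which its call begins: read the wrist's pose just before it. camera_params takes no time and is no camera call.
- manip.sign_off(): hands the job in; it is judged then, once.
The state is a dict: "clock": time; "qpos": joint angles; "qd": joint speeds; "effort": joint torques, N m; "position": TCP position; "ee_rot": TCP orientation; "contact_force": force on the tool from outside, world axes, zero at the start; "moment": the same for the moment, N m; "width": finger opening in m; "gripper_force": force on a finger pad.
Only numpy, scipy, OpenCV 4.12 (cv2) and the standard library are available. Lean on these libraries where they do the work, as an engineer would, in place of code of your own. Each camera call takes 0.05 s, during which the arm holds its last target. There are 200 camera calls.

TASK

One of the four breakers in the grey bench power unit has tripped. Press the front edge of the unit's lid so that it pops up by itself and stands open, push the breaker button that has popped out fully home with a fingertip, then press the lid down again until it latches shut, flush with the rim. Nothing needs to be picked up: leave the things around the unit where they are.

Things in the scene. Friction and masses are not known exactly. Their poses are not given: they have to be found in the camera images.
- power_unit: bench power unit: fixed grey box, 124 mm deep (its x), 200 mm wide (its y), 64 mm high. Origin: centre of its underside; -x is its front (four outlets), z up. The lid closes an opening in its top, x from -38 to +46 mm, 183 mm wide; the rim is 64 mm above the bench, 10 mm lower along the front. In it, on a panel at 43 mm height, stand the four breakers, at x = -12 mm, y = -70, -34, +34, +70 mm.
- lid (a joint): lid angle, rad: 0 = latched, flush (it rests within 0.01 of it); positive = open. It moves on a push-push latch: pressed below flush to its stop at -0.07 (6 mm down at the free edge, 2 to 3 N; -0.06 is enough) and let go, it springs up within 2 s to its stop at 1.3 and stays there; pushed down the same way from open and let go, it returns to 0 and is latched. A press that stops short changes nothing.
- lid_hinge (a point): the lid's hinge axis at mid-width (the axis runs along the unit's y), 46 mm behind the unit's origin, 60 mm above the bench. The lid is a flat dark steel plate, 80 x 180 x 4 mm; its free edge lies 82 mm from the axis, toward the front, its outer face 4 mm off the axis (above it when shut). When open it leans 15 degrees forward of upright, outer face to the back.
- lid_press (a point): where to press the lid: on its outer face at mid-width, on a patch of four fine ribs, 70 mm from the hinge axis, 12 mm from the free edge. Moves with the lid. To shut the open lid, push its outer face near the free edge forward and down, against a spring of 1 to 3 N.
- latch_block (a point): top centre of the black latch block on the panel under the lid's front edge: 17 x 30 mm, its top 54 mm above the bench, between the two inner breakers. Keep clear of it.
- button_tripped (a joint): travel in m of the button of the tripped breaker (it may be any of the four): 0 = popped out, its top 12 mm above the panel, 55 mm above the bench; 0.008 = fully home, its top 4 mm above the panel like the other three. Pushed straight down it snaps in at 2 to 4 N and stays in.
- button_tripped_top (a point): centre of the top of the tripped breaker's round button, 13 mm across. A white stem shows below its black cap while it is out. Moves with the button.
- button_set_1 (a joint): travel of the button of one of the three breakers that have not tripped: 0.008 = fully home, as it starts and should stay.
- button_set_2 (a joint): travel of the button of one of the three breakers that have not tripped: 0.008 = fully home, as it starts and should stay.
- button_set_3 (a joint): travel of the button of one of the three breakers that have not tripped: 0.008 = fully home, as it starts and should stay.
- tweezers: bystander beside the unit, loose: slim steel tweezers lying flat, 115 mm long, 8 mm high. Origin: centre of its underside.
- loupe: bystander beside the unit, loose: black round loupe, 35 mm across, 36 mm high. Origin: centre of its underside.
- film_core_1: bystander beside the unit, loose: yellowish plastic film core (a thick ring), 50 mm across, 34 mm high. Origin: centre of its underside.
- tape_splice_spare: bystander beside the unit, loose: pale roll of splicing tape lying flat, 60 mm across, 24 mm high. Origin: centre of its underside.
- can_white: bystander beside the unit, loose: small black can with a pale lid, 50 mm across, 22 mm high. Origin: centre of its underside.
- lamp_carton: bystander beside the unit, loose: long pale green carton, 36 x 98 x 30 mm. Origin: centre of its underside.
- screwdriver_red: bystander beside the unit, loose: slotted screwdriver with a red handle, 200 mm long, 27 mm high. Origin: centre of its underside.
- rewind_right: the black cast-iron film rewind that stands on the bench's front edge ahead of the robot, to the left of the unit: fixed, 396 mm high, about 280 mm deep (x) and 180 mm wide (y) with its crank. Origin: centre of its underside. An obstacle: the arm has to go over it, or round it, to reach the unit from the left.

How it is judged:
By the outcome, as a careful person would: the job done as asked, in the order asked, and still so for the second after the job is handed in, with the robot touching nothing.
It also fails if it takes over 53 s, if anything falls off the work surface, if the arm or the gripper's body presses on something with over 40 N, if the wrist force passes 120 N, or if a joint passes its speed limit or range.

## Working session

There is one attempt and no reset: what is moved stays moved. The work goes in short steps, Python scripts to look and compute and a shell command to move; the robot and the scene stay as the last step left them, time stands still between calls to the robot, and variables do not carry over. Pictures are saved under pics/ and viewed, at most 10 in all, crops included, and the job is handed in when it is done.

```bash
mkdir -p pics; cat > h.py <<'E'
import numpy as np,cv2
from scipy.spatial.transform import Rotation as R
from rig import readout,vision,manip
def cam(n,st=None):
    p=vision.camera_params(n);K=np.array(p["intrinsics"])
    if n=="wrist":
        T=np.eye(4);q=st["ee_rot"];T[:3,:3]=R.from_quat([q[1],q[2],q[3],q[0]]).as_matrix();T[:3,3]=st["position"]
        C=np.linalg.inv(T@np.array(p["hand_eye"]));return K,C[:3,:3],C[:3,3]
    return K,R.from_rotvec(np.ravel(p["rvec"])).as_matrix(),np.ravel(p["tvec"])
def ray(c,uv,z):
    K,r,t=c;o=-r.T@t;d=r.T@np.linalg.solve(K,[uv[0],uv[1],1]);return o+d*(z-o[2])/d[2]
def proj(c,P):
    K,r,t=c;p=(r@np.atleast_2d(P).T).T+t;p=p@K.T;return p[:,:2]/p[:,2:]
E
python3 - <<'E'
from h import *
s=readout.get_state();print(s)
a=vision.get_image("scene");b=vision.get_image("side");cv2.imwrite("pics/scene0.png",a);cv2.imwrite("pics/side0.png",b)
for n in("scene","side"):
    K,r,t=cam(n);print(n,-r.T@t,r[2],K[0,0])
E
```

```text
{'clock': 0.0, 'qpos': array([-1.23601128e+00,  2.76604969e-01,  1.50617057e+00, -5.23799718e-06,
        1.36068973e+00, -1.21011525e-01]), 'qd': array([ 0.0004779 , -0.00101596, -0.00067805,  0.00040443,  0.00137372,
       -0.00146619]), 'effort': array([ 2.62682352e-04, -4.16771436e+01, -2.45800924e+01, -2.99022554e-05,
        1.08375467e-02, -2.17140456e-05]), 'position': array([ 0.25290987, -0.51578781,  0.23041911]), 'ee_rot': array([-9.30690403e-04,  9.74142836e-01,  2.25931091e-01, -1.02434654e-04]), 'contact_force': array([ 0.33659502, -0.30820713, -1.37448869]), 'moment': array([ 0.01589576,  0.01019753, -0.06316296]), 'gripper_force': 0.0, 'width': 0.0850744667757063}
scene [-0.11613824 -0.44811991  0.54021146] [ 0.73129498  0.42195157 -0.53587735] 408.7881587137796
side [0.37007827 0.76638406 0.54803797] [ 0.19068805 -0.84825012 -0.49407469] 451.92578534764067
```

View pics/scene0.png

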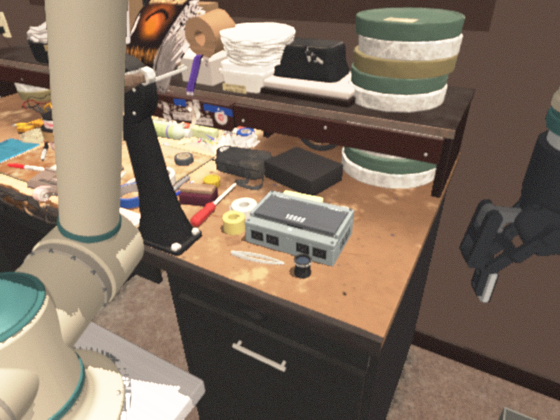

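View pics/side0.png

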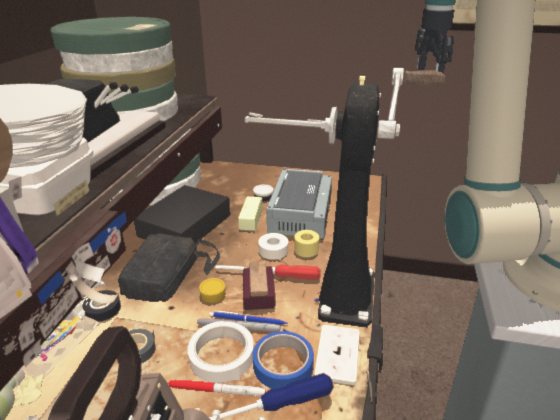

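The scene view shows the unit around (300,225), with its ribs near (297,216). The loupe is at (302,266), the tweezers at (257,257), and the rewind is to the left. I'll enlarge the unit.

```bash
python3 - <<'E'
from h import *
a=cv2.imread("pics/scene0.png")[170:290,210:370];cv2.imwrite("pics/c1.png",cv2.resize(a,None,fx=5,fy=5,interpolation=cv2.INTER_CUBIC))
c=cam("scene")
for uv in [(247,196),(352,215),(297,216)]:print(ray(c,uv,.064))
E
```

```text
[0.53446304 0.0062087  0.064     ]
[ 0.5693777  -0.23025679  0.064     ]
[ 0.51398247 -0.13049833  0.064     ]
```

View pics/c1.png

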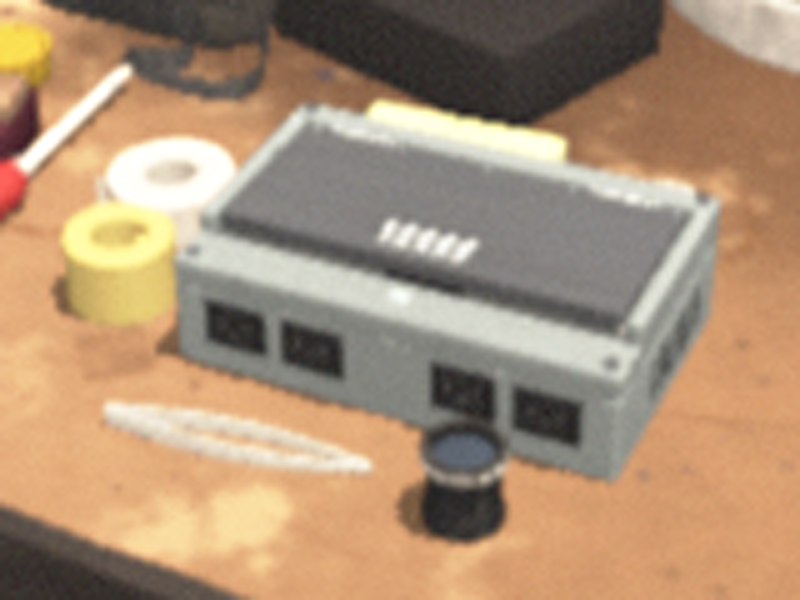

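The crop gives these unit corners in scene pixels: rear-left (270,191), rear-right (353.6,209.6), front-left (245.6,222.4), front-right (336.4,245.6), and bottom front (246,240) and (332,265). The ribs are at (295.6,218). Next I'll fit the pose.

```bash
python3 - <<'E'
from h import *
from scipy.optimize import least_squares
c=cam("scene")
M=np.array([[.062,.1,.064],[.062,-.1,.064],[-.062,.1,.054],[-.062,-.1,.054],[-.062,.1,0],[-.062,-.1,0],[-.024,0,.064]])
uv=np.array([[270,191],[353.6,209.6],[245.6,222.4],[336.4,245.6],[246,240],[332,265],[295.6,218]])
def W(p,M):
    r=R.from_euler('z',p[2]).as_matrix();return M@r.T+[p[0],p[1],0]
f=lambda p:(proj(c,W(p,M))-uv).ravel()
s=least_squares(f,[.53,-.13,0]);print(s.x,np.degrees(s.x[2]),f(s.x).reshape(-1,2).round(1))
print(W(s.x,M).round(3))
st=readout.get_state();q=st["ee_rot"];print(R.from_quat([q[1],q[2],q[3],q[0]]).as_matrix().round(3))
w=cam("wrist",st);print(np.array(vision.camera_params("wrist")["hand_eye"]).round(3))
E
```

```text
[ 0.52796282 -0.12994168  0.06171633] 3.536084968474156 [[ 0.4 -1.5]
 [ 0.9 -1.3]
 [-1.4 -1.4]
 [-1.1 -0.6]
 [-0.2  1.5]
 [ 1.9  1.5]
 [-0.4  0.5]]
[[ 0.584 -0.026  0.064]
 [ 0.596 -0.226  0.064]
 [ 0.46  -0.034  0.054]
 [ 0.472 -0.234  0.054]
 [ 0.46  -0.034  0.   ]
 [ 0.472 -0.234  0.   ]
 [ 0.504 -0.131  0.064]]
[[ 0.898  0.44  -0.001]
 [ 0.44  -0.898  0.002]
 [ 0.    -0.002 -1.   ]]
[[-0.001 -0.957 -0.292  0.075]
 [ 1.    -0.001 -0.     0.   ]
 [-0.    -0.292  0.957 -0.143]
 [ 0.     0.     0.     1.   ]]
```

The fitted pose is (0.528,-0.130) with a yaw of 3.5°, and residuals are under 2 px. I'll shut the fingers and turn the tool a half turn so the camera looks from the front, clear of the opening lid.

```bash
python3 -m handwheel '[[[0,0,0],[0,0,-1],1],[[0,0,0],[0,0,-1],1],[[0,0,0],[0,0,-1],1],[[0,0,0],[0,0,-1],1],[[0,0,0],[0,0,-1],1],[[0,0,0],[0,0,-1],1],[[0,0,0],[0,0,-1],1],[[0,0,0],[0,0,-1],1],[[0,0,0],[0,0,-1],1],[[0,0,0],[0,0,-1],1],[[0,0,0],[0,0,-1],1],[[0,0,0],[0,0,-1],1],[[0,0,0],[0,0,-1],1]]' 40; python3 -m handwheel '[[[0,0,0],[0,0,-1],1],[[0,0,0],[0,0,-1],1],[[0,0,0],[0,0,-1],1],[[0,0,0],[0,0,-1],1],[[0,0,0],[0,0,-1],1],[[0,0,0],[0,0,-1],1],[[0,0,0],[0,0,-1],1],[[0,0,0],[0,0,-1],1],[[0,0,0],[0,0,-1],1],[[0,0,0],[0,0,-1],1],[[0,0,0],[0,0,-1],1],[[0,0,0],[0,0,-1],1],[[0,0,0],[0,0,-1],1],[[0,0,0],[0,0,-0.2],1]]'
cat >> h.py <<'E'
def tool(P,off=(0,0,0)):
    s=readout.get_state();q=s["ee_rot"];r=R.from_quat([q[1],q[2],q[3],q[0]]).as_matrix()
    return (1000*r.T@(np.array(P)-s["position"])).round(1),r.round(3),s["qpos"].round(2),s["contact_force"].round(1),s["clock"]
def U(x,y,z,p):return R.from_euler('z',p[2]).as_matrix()@[x,y,z]+[p[0],p[1],0]
E
python3 - <<'E'
from h import *
print(tool(U(-.024,0,.16,[.528,-.130,.0617])))
E
```

```text
clock: 1.72
position: [0.253, -0.516, 0.2308]
ee_rot: [-0.0, 0.613, 0.79, 0.0]
contact_force: [-0.4, -0.5, -0.5]
width: -0.0002
gripper_force: 0.0
clock: 3.48
position: [0.2866, -0.501, 0.229]
ee_rot: [-0.022, -0.001, 1.0, -0.009]
contact_force: [-0.9, 0.6, 0.4]
width: -0.0002
gripper_force: 0.0
(array([-220.7,  370.3,   52.5]), array([[-0.999, -0.002, -0.044],
       [-0.001,  1.   , -0.019],
       [ 0.044, -0.019, -0.999]]), array([-1.14,  0.28,  1.5 , -0.05,  1.36, -2.7 ]), array([-0.9,  0.6,  0.4]), 3.475)
```

```bash
python3 -m handwheel '[[[0,40,0],[0,0,0],1],[[-28,46,0],[0,0,0],1],[[-28,46,0],[0,0,0],1],[[-28,46,0],[0,0,0],1],[[-28,46,0],[0,0,0],1],[[-28,46,0],[0,0,0],1],[[-28,46,0],[0,0,0],1],[[-28,46,0],[0,0,0],1],[[-10,0,0],[0,0,0],1],[[0,0,0],[0,0,0],1],[[0,0,0],[0,0,0],1]]'
python3 - <<'E'
from h import *
p=[.528,-.130,.0617]
print(tool(U(-.024,0,.16,p)))
s=readout.get_state();a=vision.get_image("wrist");cv2.imwrite("pics/w1.png",a);np.save("w1.npy",np.r_[s["position"],s["ee_rot"]])
c=cam("wrist",s)
print(proj(c,[U(-.024,0,.064,p),U(.062,.1,.064,p),U(.062,-.1,.064,p),U(-.036,.09,.064,p),U(-.036,-.09,.064,p)]).round())
E
```

```text
clock: 4.85
position: [0.4907, -0.1415, 0.2133]
ee_rot: [-0.022, 0.001, 1.0, -0.01]
contact_force: [0.8, -0.2, -0.6]
width: 0.0001
gripper_force: 0.0
(array([-15.7,  11.1,  52.5]), array([[-0.999,  0.002, -0.044],
       [ 0.003,  1.   , -0.02 ],
       [ 0.044, -0.02 , -0.999]]), array([-0.39,  0.21,  1.64, -0.04,  1.32, -1.95]), array([ 0.8, -0.2, -0.6]), 4.85)
[[294. 213.]
 [405. 295.]
 [195. 305.]
 [396. 194.]
 [192. 206.]]
```

View pics/w1.png

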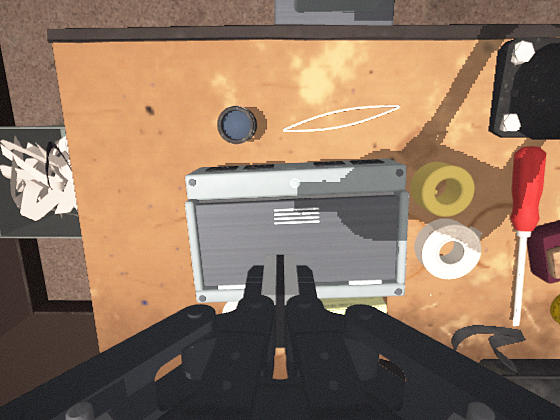

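The wrist view puts the ribs at (296,216) and the rear corners at (195,301) and (405,293). That is within about 3 mm of the model, so the pose holds. Next I'll tilt the tool about 15° so its body leans to the front, and line it up over the press point.

```bash
python3 -m handwheel '[[[0,0,0],[-0.07,-1,-0.2],1],[[0,0,0],[-0.07,-1,-0.2],1],[[0,0,0],[-0.06,-0.9,-0.2],1],[[0,0,0],[0,0,0],1]]'
python3 - <<'E'
from h import *
print(tool(U(-.014,0,.080,[.528,-.130,.0617])))
E
```

```text
clock: 5.4
position: [0.489, -0.1409, 0.2133]
ee_rot: [0.129, -0.03, 0.991, 0.001]
contact_force: [-0.3, 0.3, -1.0]
width: 0.0002
gripper_force: 0.0
(array([  9.3,   9.3, 135.4]), array([[-0.965, -0.06 ,  0.255],
       [-0.06 ,  0.998,  0.01 ],
       [-0.255, -0.006, -0.967]]), array([-0.52,  0.06,  1.85,  0.16,  1.01, -2.22]), array([-0.3,  0.3, -1. ]), 5.4)
```

```bash
python3 -m handwheel '[[[3,3,45],[0,0,0],1],[[3,3,45],[0,0,0],1],[[3.3,3.3,45],[0,0,0],1],[[0,0,0],[0,0,0],1],[[2,0,7.7],[0,0,0],1],[[1,0,3.9],[0,0,0],1],[[0,0,0],[0,0,0],1]]'
python3 - <<'E'
from h import *
print(tool(U(-.014,0,.0605,[.528,-.130,.0617])))
E
```

```text
clock: 6.28
position: [0.517, -0.1305, 0.0695]
ee_rot: [0.13, -0.032, 0.991, 0.001]
contact_force: [-0.2, 0.4, -0.8]
width: 0.0001
gripper_force: 0.0
(array([ 5.2, -0.1,  7.9]), array([[-0.964, -0.064,  0.258],
       [-0.064,  0.998,  0.01 ],
       [-0.258, -0.007, -0.966]]), array([-0.46,  0.26,  2.03,  0.21,  0.63, -2.26]), array([-0.2,  0.4, -0.8]), 6.275)
```

```bash
python3 -m handwheel '[[[2.5,0,4],[0,0,0],1],[[2,0,3],[0,0,0],1],[[0.3,0,1],[0,0,0],1],[[0.3,0,1],[0,0,0],1],[[0,0,0],[0,0,0],1]]'
```

```text
clock: 6.9
position: [0.5154, -0.131, 0.0608]
ee_rot: [0.131, -0.032, 0.991, 0.0]
contact_force: [-3.5, 1.1, 15.3]
width: -0.0003
gripper_force: 8.0
```

It reads 15 N, so the lid is at its stop. I'll let go and back off up and to the front.

```bash
python3 -m handwheel '[[[0,0,-12],[0,0,0],1],[[25,0,-30],[0,0,0],1],[[50,0,-30],[0,0,0],1],[[25,0,-40],[0,0,0],1],[[0,0,-40],[0,0,0],1],[[0,0,-20],[0,0,0],1],[[0,0,0],[0,0,0],1],[[0,0,0],[0,0,0],1],[[0,0,0],[0,0,0],1],[[0,0,0],[0,0,0],1]]'
python3 - <<'E'
from h import *
p=[.528,-.130,.0617]
s=readout.get_state();a=vision.get_image("wrist");cv2.imwrite("pics/w2.png",a)
c=cam("wrist",s)
print(tool(U(-.012,0,.1,p)))
for y in(-.07,-.034,.034,.07):print(y,proj(c,[U(-.012,y,.055,p),U(-.012,y,.047,p)]).round().tolist())
E
```

```text
clock: 8.15
position: [0.3732, -0.1382, 0.1981]
ee_rot: [0.129, -0.032, 0.991, 0.002]
contact_force: [0.6, -0.8, 0.3]
width: -0.0002
gripper_force: 0.0
(array([-113. ,   -1.3,  131.6]), array([[-0.965, -0.065,  0.255],
       [-0.064,  0.998,  0.012],
       [-0.256, -0.005, -0.967]]), array([-0.69, -0.1 ,  2.05,  0.21,  1.01, -2.42]), array([ 0.2, -0. ,  0.2]), 8.2)
-0.07 [[211.0, 280.0], [212.0, 275.0]]
-0.034 [[246.0, 281.0], [246.0, 275.0]]
0.034 [[311.0, 281.0], [311.0, 276.0]]
0.07 [[346.0, 281.0], [345.0, 276.0]]
```

View pics/w2.png

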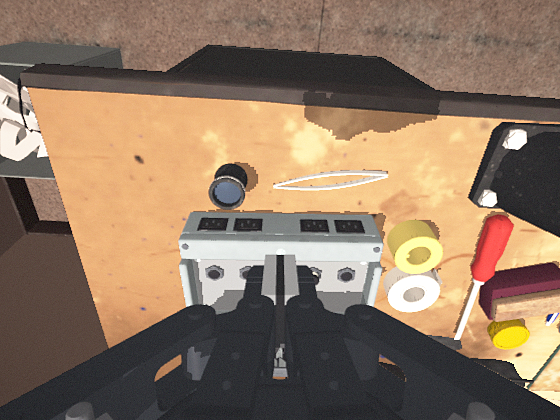

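The lid is open and four breakers show near (212,271), (246,271), (314,273) and (346,275). I'll zoom in on them.

```bash
python3 - <<'E'
import cv2
a=cv2.imread("pics/w2.png")[245:300,180:380];cv2.imwrite("pics/c2.png",cv2.resize(a,None,fx=4,fy=4,interpolation=cv2.INTER_CUBIC))
E
```

```text
(no output)
```

View pics/c2.png

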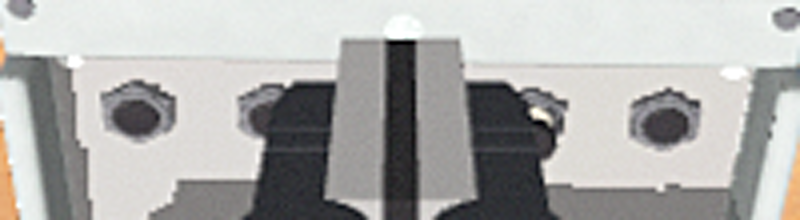

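The white stem shows at about (315,279), so the tripped breaker is the one at y=+34 mm. The other buttons project within 2 px of the model. I'll move above it.

```bash
python3 - <<'E'
from h import *
p=[.528,-.130,.0617]
for P in (U(-.003,.034,.2,p),U(-.003,.034,.068,p)):print(tool(P)[0])
E
```

```text
[-147.4   32.2   37.1]
[-113.7   32.9  164.7]
```

```bash
python3 -m handwheel '[[[-30,8,20],[0,0,0],1],[[-30,8,30],[0,0,0],1],[[-30,8,40],[0,0,0],1],[[-20,8,40],[0,0,0],1],[[-3.7,0.9,34],[0,0,0],1],[[0,0,0],[0,0,0],1],[[0,0,0],[0,0,0],1]]'
python3 - <<'E'
from h import *
p=[.528,-.130,.0617]
print(tool(U(-.003,.034,.068,p)))
for P in (U(-.003,.034,.055,p),U(-.003,.034,.049,p)):print(tool(P)[0])
E
```

```text
clock: 9.07
position: [0.5231, -0.0968, 0.0701]
ee_rot: [0.13, -0.032, 0.991, 0.001]
contact_force: [-0.4, -0.1, 0.4]
width: 0.0
gripper_force: 0.0
(array([0.6, 0.6, 2. ]), array([[-0.964, -0.064,  0.257],
       [-0.064,  0.998,  0.011],
       [-0.257, -0.006, -0.966]]), array([-0.39,  0.26,  2.04,  0.19,  0.62, -2.16]), array([-0.4, -0.1,  0.4]), 9.075)
[ 4.   0.7 14.5]
[ 5.5  0.7 20.3]
```

```bash
python3 -m handwheel '[[[2,0.4,7],[0,0,0],1],[[1.5,0.3,5],[0,0,0],1],[[1,0,4],[0,0,0],1],[[0.5,0,2],[0,0,0],1],[[0.5,0,1.5],[0,0,0],1],[[0,0,0],[0,0,0],1]]'
```

```text
clock: 9.82
position: [0.5226, -0.0961, 0.0492]
ee_rot: [0.129, -0.032, 0.991, 0.001]
contact_force: [0.2, -0.1, -0.4]
width: -0.0002
gripper_force: 0.0
```

```bash
python3 -m handwheel '[[[0.3,0,1],[0,0,0],1],[[0,0,0],[0,0,0],1]]'; python3 -m handwheel '[[[0.3,0,1],[0,0,0],1],[[0,0,0],[0,0,0],1]]'
```

```text
clock: 10.07
position: [0.5229, -0.0962, 0.0487]
ee_rot: [0.13, -0.032, 0.991, 0.001]
contact_force: [-0.2, 0.2, 4.2]
width: 0.0001
gripper_force: 1.9
clock: 10.32
position: [0.523, -0.0962, 0.0483]
ee_rot: [0.13, -0.032, 0.991, 0.001]
contact_force: [-4.2, 0.5, 10.5]
width: -0.0
gripper_force: 5.3
```

It reads 10 N, so the button is against a hard stop at home height. I'll back off and check.

```bash
python3 -m handwheel '[[[-2,0,-10],[0,0,0],1],[[10,0,-35],[0,0,0],1],[[35,-25,-40],[0,0,0],1],[[40,-30,-40],[0,0,0],1],[[35,-20,-25],[0,0,0],1],[[0,0,0],[0,0,0],1],[[0,0,0],[0,0,0],1]]'
python3 - <<'E'
from h import *
p=[.528,-.130,.0617]
s=readout.get_state();a=vision.get_image("wrist");cv2.imwrite("pics/w3.png",a)
c=cam("wrist",s)
u=proj(c,[U(-.012,y,z,p) for y in(-.07,-.034,.034,.07) for z in (.047,.055)]).round();print(u.tolist(),s["position"])
x,y=u[4].astype(int);x=max(x-90,0);y=max(y-65,0)
cv2.imwrite("pics/c3.png",cv2.resize(a[y:y+110,x:x+150],None,fx=5,fy=5,interpolation=cv2.INTER_CUBIC));print(x,y)
E
```

```text
clock: 11.2
position: [0.3765, -0.1793, 0.1618]
ee_rot: [0.13, -0.032, 0.991, 0.001]
contact_force: [0.4, -0.4, 0.4]
width: 0.0002
gripper_force: 0.0
[[249.0, 300.0], [248.0, 307.0], [286.0, 301.0], [286.0, 307.0], [357.0, 301.0], [358.0, 307.0], [394.0, 301.0], [397.0, 308.0]] [ 0.37653149 -0.17932888  0.16175079]
267 236
```

View pics/c3.png

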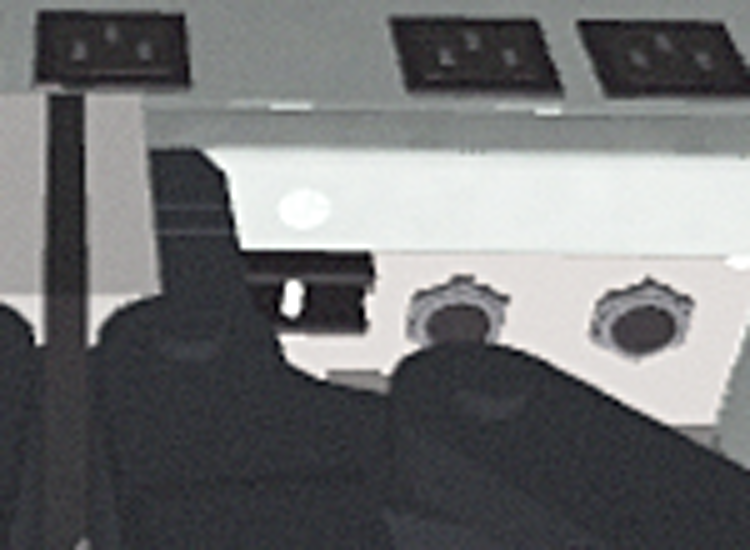

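The button is home: its cap sits in the nut at (357,300), just like its neighbour. Next I'll raise the tool, bring it upright, and go behind the lid.

```bash
python3 -m handwheel '[[[0,0,-40],[0,1,0],1],[[0,0,-20],[0,1,0],1],[[0,0,0],[0,0.5,0],1],[[0,0,0],[0,0,0],1]]'
python3 - <<'E'
from h import *
p=[.528,-.130,.0617]
c=cam("scene");print("post",ray(c,(438,190),0), ray(c,(432,165),.0))
print(tool(U(.064,0,.2,p)))
E
```

```text
clock: 11.75
position: [0.3647, -0.1788, 0.2193]
ee_rot: [-0.001, -0.034, 0.999, -0.003]
contact_force: [0.5, 0.5, 0.2]
width: -0.0001
gripper_force: 0.0
post [ 0.8703759  -0.35571725  0.        ] [ 1.00694472 -0.31294572  0.        ]
(array([-230.3,   37.1,   18.5]), array([[-0.998, -0.069, -0.002],
       [-0.069,  0.998, -0.005],
       [ 0.003, -0.005, -1.   ]]), array([-0.62,  0.03,  1.85, -0.01,  1.27, -2.26]), array([0.5, 0.5, 0.2]), 11.75)
```

The shelf is at x of about 0.87, which leaves plenty of room.

```bash
python3 -m handwheel '[[[-40,7,0],[0,0,0],1],[[-45,7,0],[0,0,0],1],[[-45,7,0],[0,0,0],1],[[-45,7,0],[0,0,0],1],[[-45,7,0],[0,0,0],1],[[-10,2,0],[0,0,0],1],[[0,0,20],[0,0,0],1],[[0,0,0],[0,0,0],1],[[0,0,0],[0,0,0],1]]'
python3 - <<'E'
from h import *
p=[.528,-.130,.0617]
print(tool(U(.064,0,.13,p)))
E
```

```text
clock: 12.88
position: [0.5895, -0.1282, 0.1996]
ee_rot: [-0.001, -0.032, 0.999, -0.003]
contact_force: [-0.4, 0.9, 0.4]
width: -0.0
gripper_force: 0.0
(array([-2.7,  2.4, 69.6]), array([[-0.998, -0.064, -0.002],
       [-0.064,  0.998, -0.006],
       [ 0.002, -0.006, -1.   ]]), array([-0.33,  0.34,  1.49, -0.01,  1.31, -1.96]), array([-0.4,  0.9,  0.4]), 12.875)
```

```bash
python3 -m handwheel '[[[-2,2,30],[0,0,0],1],[[0,0,40],[0,0,0],1],[[0,0,0],[0,0,0],1],[[10,0,0],[0,0,0],1],[[11,0,1.4],[0,0,0],1],[[9,0,3],[0,0,0],1],[[8.5,0,3],[0,0,0],1],[[8,0,5],[0,0,0],1],[[7,0,5.3],[0,0,0],1],[[0,0,0],[0,0,0],1]]'
python3 - <<'E'
from h import *
p=[.528,-.130,.0617]
print(tool(U(.0103,0,.1123,p)))
E
```

```text
clock: 14.12
position: [0.5372, -0.1299, 0.111]
ee_rot: [-0.002, -0.032, 0.999, -0.003]
contact_force: [0.1, 0.2, 1.3]
width: -0.0
gripper_force: 0.3
(array([-1.2,  0.5, -1.3]), array([[-0.998, -0.064, -0.004],
       [-0.064,  0.998, -0.006],
       [ 0.004, -0.005, -1.   ]]), array([-0.36,  0.34,  1.73, -0.01,  1.07, -1.99]), array([0.1, 0.2, 1.3]), 14.125)
```

```bash
python3 -m handwheel '[[[6,0,6.5],[0,0,0],1],[[5,0,6.5],[0,0,0],1],[[4,0,8],[0,0,0],1],[[4,0,8.5],[0,0,0],1],[[2,0,6],[0,0,0],1],[[1.4,0,6],[0,0,0],1],[[0,0,0],[0,0,0],1]]'
python3 - <<'E'
from h import *
p=[.528,-.130,.0617]
print(tool(U(-.013,0,.059,p)))
E
```

```text
clock: 15.0
position: [0.5156, -0.1316, 0.0698]
ee_rot: [-0.001, -0.032, 0.999, -0.003]
contact_force: [-0.4, 1.1, 1.6]
width: 0.0001
gripper_force: 0.7
(array([ 0.5,  0.9, 10.8]), array([[-0.998, -0.064, -0.003],
       [-0.064,  0.998, -0.006],
       [ 0.003, -0.006, -1.   ]]), array([-0.38,  0.36,  1.83, -0.01,  0.95, -2.01]), array([-0.4,  1.1,  1.6]), 15.0)
```

```bash
python3 -m handwheel '[[[0,0,4],[0,0,0],1],[[0,0,3],[0,0,0],1],[[0,0,2],[0,0,0],1],[[0,0,1],[0,0,0],1],[[0,0,0],[0,0,0],1]]'
```

```text
clock: 15.62
position: [0.5154, -0.1318, 0.0604]
ee_rot: [-0.001, -0.032, 0.999, -0.003]
contact_force: [-3.1, 0.3, 3.4]
width: -0.0
gripper_force: 1.8
```

```bash
python3 -m handwheel '[[[0,0,1],[0,0,0],1],[[0,0,0],[0,0,0],1]]'
```

```text
clock: 15.88
position: [0.5155, -0.1318, 0.0602]
ee_rot: [-0.001, -0.032, 0.999, -0.003]
contact_force: [-4.5, 0.3, 9.5]
width: 0.0001
gripper_force: 4.9
```

```bash
python3 -m handwheel '[[[0,0,0.5],[0,0,0],1],[[0,0,0],[0,0,0],1]]'
```

```text
clock: 16.12
position: [0.5155, -0.1318, 0.0601]
ee_rot: [-0.001, -0.032, 0.999, -0.003]
contact_force: [-5.1, 1.1, 12.3]
width: 0.0001
gripper_force: 6.4
```

The lid is at its stop at 12 N. I'll release straight up, back off, and look.

```bash
python3 -m handwheel '[[[0,0,-4],[0,0,0],1],[[0,0,-8],[0,0,0],1],[[20,0,-40],[0,0,0],1],[[40,0,-50],[0,0,0],1],[[20,0,-50],[0,0,0],1],[[0,0,0],[0,0,0],1],[[0,0,0],[0,0,0],1],[[0,0,0],[0,0,0],1],[[0,0,0],[0,0,0],1],[[0,0,0],[0,0,0],1],[[0,0,0],[0,0,0],1],[[0,0,0],[0,0,0],1],[[0,0,0],[0,0,0],1]]'
python3 - <<'E'
from h import *
a=vision.get_image("wrist");b=vision.get_image("scene")
a=cv2.resize(a,(400,300));b=cv2.resize(b[160:295,190:370],(400,300),interpolation=cv2.INTER_CUBIC)
cv2.imwrite("pics/f.png",np.hstack([a,b]))
E
```

```text
clock: 17.75
position: [0.4374, -0.1361, 0.2099]
ee_rot: [-0.001, -0.032, 0.999, -0.003]
contact_force: [-0.0, -0.1, -0.2]
width: -0.0001
gripper_force: 0.0
```

View pics/f.png

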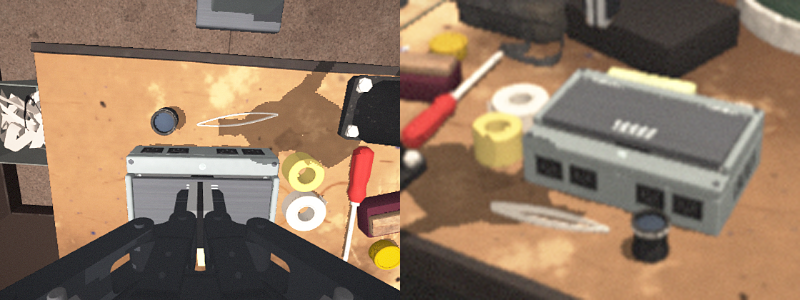

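Both views show the lid shut and flush (ribs at (632,128) in the right half), with the bystanders where they were.

```bash
python3 -c "
from rig import manip;print(manip.sign_off())"
```

```text
the job is handed in; nothing more can be done
None
```

Job handed in at about 18 s: the lid popped open, the tripped breaker (y = +34 mm) was pushed home, the lid was pressed shut and looks flush in the last pictures, and nothing around the unit was moved.

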